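# Nest the sample cups and show the tag to the inspection camera

## Task

Nest the plain blue cup, mouth up, fully down into the blue cup with the yellow tag without dropping it, let go of it, then pick up the nested pair by the tagged cup and hold it in the air upright in front of the inspection camera: the yellow tag facing straight into the lens, centred on it at lens height, about 10 cm from it. Finish while still holding the pair there; do not touch the camera or its stand, and leave the pink dish, the white-capped bottle and the dropper bottle beside the work where they are.

Things in the scene. Friction and masses are not known exactly. Their poses are not given: they have to be found in the camera images.
- plain_center (a point): centre (on its axis, 35 mm above the underside) of the plain blue tapered plastic cup, loose, standing mouth up, about 60 g. 70 mm high; outside diameter 36 mm at the foot, widening to 60 mm at 56 mm up, then an upright rim band 66 mm in diameter from 58 to 70 mm up; wall 2.5 mm. z points up through the mouth
- tagged_center (a point): centre (on its axis, 35 mm above the underside) of the tagged cup: a like blue cup of the same sizes, with a yellow tag on its rim, on its own +x side; z up through the mouth
- plain_cup: the plain cup, origin at the centre of its underside
- tagged_cup: the tagged cup, origin at the centre of its underside, x towards the tag. Inside are crossed stacking ribs whose top is 28 mm above the underside: the nested cup stands on them, so its rim ends 28 mm above the outer cup's rim, with about 3 mm of side play
- tag (a point): centre of the tag's outer face (black squares on yellow), 44 mm from the cup's axis and 55 mm above its underside. The tag is 24 mm wide, 22 mm high (44 to 66 mm above the underside) and stands 11 mm out of the rim band
- lens (a point): centre of the lens front of the inspection camera: black lens barrel 32 mm in diameter with a white ring light 48 mm in diameter, lens axis level. The lens looks along its own -x axis, roughly towards the robot; its height above the bench differs from start to start
- camera_head: the fixed camera on its post, origin on the post's axis at lens height, 80 mm behind the lens front; grey body 46 mm high and wide; x points backwards out of the camera, z up
- camera_stand: the camera's fixed stand: base plate 110 x 110 x 14 mm and a steel post 304 mm high, origin under the post
- petri_dish: bystander: closed round petri dish, pink, 92 mm in diameter, 19 mm high, origin at the centre of its underside
- white_cap_bottle: bystander: white sample bottle with a white cap, 51 mm in diameter, 100 mm high, origin at the centre of its underside
- dropper_bottle: bystander: small brown dropper bottle with a black bulb, 33 mm in diameter, 100 mm high, origin at the centre of its underside
There are look-alikes about, which are no part of the job. What is shaped like the tagged_cup but red is not meant.

How it is judged:
On the way:
1. the plain cup sits fully down in the tagged cup, which stands upright on the bench, and the fingers have let go of the plain cup (horizontal distance between plain_center and tagged_center below 0.006 m and z of plain_center in the frame of tagged_center between 0.024 and 0.032 m and angle between the z axis of plain_center and the z axis of tagged_center, either way round below 0.12 rad and height (world z) of tagged_cup below 0.004 m and angle between tagged_center's own z axis and vertical below 0.1 rad and contact force between the fingers and plain_cup below 0.05 N and linear speed of plain_cup below 0.02 m/s), for 0.2 s.
At the end, for the whole second after the job is handed in: The tagged cup is held still in the air, upright within 10 degrees, the plain cup fully nested in it (axes within 6 mm, 28 +- 4 mm higher); the tag faces the lens within 15 degrees, 70 to 130 mm before it, within 20 mm of its axis sideways and in height (horizontal distance between plain_center and tagged_center below 0.006 m and z of plain_center in the frame of tagged_center between 0.024 and 0.032 m and angle between the z axis of plain_center and the z axis of tagged_center, either way round below 0.12 rad and angle between tagged_center's own z axis and vertical below 0.17 rad and y of tag in the frame of lens between -0.02 and 0.02 m and z of tag in the frame of lens between -0.02 and 0.02 m and x of tag in the frame of lens between -0.13 and -0.07 m and angle between the x axis of tagged_center and the x axis of lens, either way round below 0.26 rad and x of lens in the frame of tagged_center above 0.05 m and height (world z) of tagged_cup above 0.08 m and contact force between the fingers and tagged_cup above 0.5 N and linear speed of each of tagged_cup, plain_cup below 0.02 m/s); the arm keeps its last pose, push and grip.
It fails at once if the camera or its stand is touched (contact force between any of camera_head, camera_stand and anything else above 1 N).
It fails at once if the plain cup falls freely more than about 1 cm (linear speed of plain_cup above 0.5 m/s and contact force between the fingers and plain_cup below 0.01 N and height (world z) of tagged_cup below 0.03 m).
It fails at once if the dish or a bottle is shifted by more than 2 cm or tipped (distance of any of petri_dish, white_cap_bottle, dropper_bottle from where it was at the start of the episode above 0.02 m or angle between any of petri_dish, white_cap_bottle, dropper_bottle's own z axis and vertical above 0.3 rad).
It also fails if it takes over 48 s, if anything falls off the work surface, if the arm or the gripper's body presses on something with over 40 N, if the wrist force passes 120 N, or if a joint passes its speed limit or range.

## Robot

A 6-joint arm with a two-finger parallel gripper is mounted at the origin on a cart in front of the work surface, level with it; the furniture and walls round the work are solid. World frame = base frame: x ahead of the robot, y to its left, z up, the work surface at z = 0. Lengths are in m, angles in rad, forces in N, time in s.
With the tool pointing down it reaches from about 0.325 to 0.775 m from the base axis. Payload 5.5 kg.
Tool frame: the origin (TCP) lies between the finger pads; the fingertips stand 14 mm ahead of it and the grasp point (between the pads) lies 5 mm behind it; z points along the fingers, y is the line along which they close (so a half turn about z gives the same grasp; the last joint's range is limited). The gripper opens to 88 mm and grips with 3 to 60 N. Pads are 20 mm wide; open, the fingers measure 115 mm over their backs; the gripper's body (75 mm by 178 mm) begins 61 mm behind the grasp point.
Start: joints at [1.276, 0.091, 1.231, -0, 1.82, -0.057], TCP at [0.141, 0.583, 0.207] pointing down, gripper open.
Joint ranges: [-2.87, 2.87], [-0.86, 2.18], [0.17, 2.46], [-1.51, 4.65], [0.06, 2.69], [-2.65, 2.65]. Speed limits (rad/s): [2.57, 2.57, 3.01, 3.14, 3.14, 3.14].

## Interface

Orientations are given as a unit quaternion [x, y, z, w].
In Python, from workcell import r gives the robot as it stands. The module is installed in compiled form; this text tells all that it offers.
- The arm moves only by the tool apply_moves, never from a script. Its argument "deltas" is a list of rows, each a list of 6 numbers: the shift along the tool's x, y, z normalised to -1 to 1, where 1 is 0.3 m, then the turn, a rotation vector about the tool's x, y, z normalised to -1 to 1, where 1 is 0.5 rad. A call has 1 to 5 rows; each row shifts and turns the commanded pose from where the row before left it, along the tool's axes as they then stand; what a row does not reach is not made up. A row lasts 1/8 s, in which the tool goes at most 62.5 mm and 10.7 degrees, less where a joint would pass 70% of its speed; a pose out of reach is approached as far as the arm can. A call with a number of a shift or a turn outside -1 to 1 is refused whole. A call with a gripper value outside its range is refused whole. "jaw" is the closure, from 0 (fully open) to 1 (shut), set as the call begins (left out, the last holds). The fingers move at their own pace and stop on an object; the grip force is fixed at half the most. Time passes only in rows, so rows that do not move let the fingers close. It gives the time, the measured TCP pose, the force, the opening and the grip force at its end, in the units of the state.
- r.get_state(): the state, without advancing time (a new reading comes with each control period).
- r.snapshot(name): name is "side" or "top" or "wrist"; returns a dict with "frame" (420x560x3 uint8, red, green, blue), "fx", "fy", "cx", "cy" (pixels), "position" and "rotation" of the camera in the world; the wrist camera has in their place "hand_eye" (4x4, takes a point from camera to tool coordinates, whose origin is the TCP and whose axes are the flange's). Camera axes: x right, y down, z forward; pixel columns grow to the right and rows downward; lengths in m; the calibration is good to about 2 mm. A picture is of the moment at which its call begins: read the wrist's pose just before it. There is no depth.
- r.close_job(): hands the job in; it is judged then, once.
The state is a dict: "time": time; "joint_positions": joint angles; "qvel": joint speeds; "tau": joint torques, N m; "tool_pos": TCP position; "eef_rot": TCP orientation; "force": force on the tool from outside, world axes, zero at the start; "moment": the same for the moment, N m; "opening": opening from 0.0 (shut) to 1.0 (fully open); "gripper_force": force on a finger pad.
Only numpy, scipy, OpenCV 4.12 (cv2) and the standard library are available. Lean on these libraries where they do the work, as an engineer would, in place of code of your own. Each camera call takes 0.05 s, during which the arm holds its last target. There are 200 camera calls.

## Working session

There is one attempt and no reset: what is moved stays moved. The work goes in short steps, Python scripts to look and compute and a tool call to move; the robot and the scene stay as the last step left them, time stands still between calls to the robot, and variables do not carry over. Pictures are saved under pics/ and viewed, at most 10 in all, crops included, and the job is handed in when it is done.

Besides the shell and the picture viewer there is one more tool, called as name(argument=value, ...) on one line, values as JSON. apply_moves: Moves the arm, as the interface text tells. Scaled input: -1 to 1 covers 0.3 m each way for a shift and 0.5 rad each way for a turn. Its arguments: {"type":"object","properties":{"deltas":{"type":"array"},"jaw":{"type":"number"}},"required":["deltas"]}

```bash
mkdir -p pics; ls
cat > h.py <<'E'
import numpy as np, cv2
from scipy.spatial.transform import Rotation as R
from workcell import r
def snap(n, f=None):
    s=r.get_state(); d=r.snapshot(n)
    if n=="wrist":
        T=np.eye(4); T[:3,:3]=R.from_quat(s["eef_rot"]).as_matrix(); T[:3,3]=s["tool_pos"]
        M=T@np.array(d["hand_eye"]); d["position"]=M[:3,3]; d["rotation"]=M[:3,:3]
    else:
        rot=np.array(d["rotation"]); d["rotation"]=rot if rot.shape==(3,3) else R.from_quat(rot).as_matrix()
    d["position"]=np.array(d["position"])
    if f: cv2.imwrite("pics/"+f, cv2.cvtColor(d["frame"],cv2.COLOR_RGB2BGR))
    return d
def ray(d,u,v):
    k=d["rotation"]@np.array([(u-d["cx"])/d["fx"],(v-d["cy"])/d["fy"],1]); return d["position"],k/np.linalg.norm(k)
def plane(d,u,v,z):
    p,k=ray(d,u,v); return p+k*(z-p[2])/k[2]
def proj(d,P):
    q=d["rotation"].T@(np.array(P)-d["position"]); return np.array([d["fx"]*q[0]/q[2]+d["cx"],d["fy"]*q[1]/q[2]+d["cy"]])
def tri(*rs):
    A=np.zeros((3,3));b=np.zeros(3)
    for p,k in rs:
        M=np.eye(3)-np.outer(k,k);A+=M;b+=M@p
    return np.linalg.solve(A,b)
def blobs(d,lo,hi,amin=60):
    hsv=cv2.cvtColor(d["frame"],cv2.COLOR_RGB2HSV); m=cv2.inRange(hsv,np.array(lo),np.array(hi))
    c,_=cv2.findContours(m,cv2.RETR_EXTERNAL,cv2.CHAIN_APPROX_NONE)
    return m,sorted([x for x in c if cv2.contourArea(x)>amin],key=cv2.contourArea,reverse=True)
E
python3 - <<'E'
from h import *
np.set_printoptions(precision=4,suppress=True)
ims=[]
for n in ("top","side","wrist"):
    d=snap(n,n+"0.png"); print(n,d["fx"],d["cx"],d["cy"],d["position"],d["rotation"].tolist())
print(r.get_state())
E
```

```text
pics
top 385.7915914797436 280.54447280958794 209.02848258890396 [ 0.4676 -0.0138  1.2005] [[0.010490329988403569, -0.9923684706617223, 0.12286078061468299], [-0.9999438912991666, -0.010229944705579508, 0.002749997236679687], [-0.0014721515599152302, -0.12288273543437928, -0.9924201056518098]]
side 493.9086426074862 281.5545828848354 203.15959940882453 [ 0.2683 -1.0433  0.8752] [[0.9599533063963475, -0.1478122596199105, 0.23799408699540558], [-0.2800982649768235, -0.5241978013200308, 0.8042149134704097], [0.005883153550067688, -0.8386704960813285, -0.5446073700446998]]
wrist 341.9564519068969 284.33897956023645 213.15714693818464 [0.065  0.6019 0.3832] [[0.23567876030938836, 0.9310689689981398, 0.27850690639150755], [0.9718289149865227, -0.22519728551151946, -0.0695323133108557], [-0.0020203799508155935, 0.28704835405725865, -0.9579139629934782]]
{'time': 0.15, 'joint_positions': array([ 1.2763,  0.0917,  1.2316, -0.    ,  1.8198, -0.0567]), 'qvel': array([ 0.0003, -0.001 , -0.0027,  0.0003, -0.0003,  0.0009]), 'tau': array([  0.0016, -44.7045, -40.6908,   0.0698,   0.0274,  -0.0001]), 'tool_pos': array([0.1413, 0.5829, 0.2062]), 'eef_rot': array([ 0.1186,  0.9929, -0.0008, -0.0001]), 'force': array([0.239 , 0.2063, 0.4035]), 'moment': array([0.015 , 0.0334, 0.0499]), 'gripper_force': 0.0, 'opening': 0.9984864799551885}
```

View pics/top0.png

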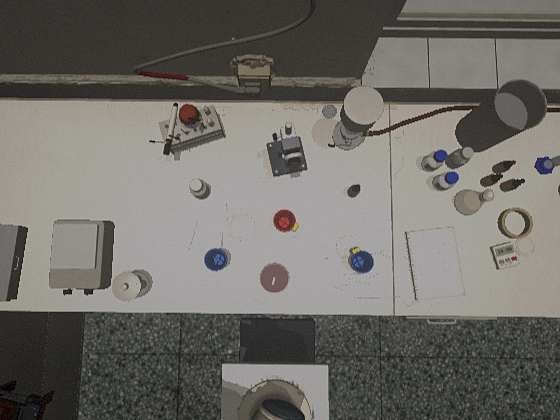

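View pics/side0.png

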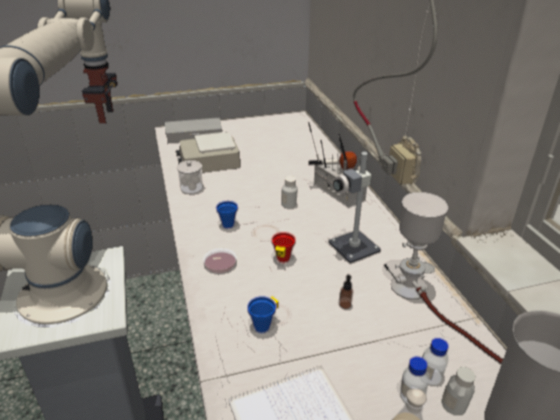

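The top view shows the plain cup at (217,259), the tagged cup at (361,262) with its tag at (355,250), and the camera stand at (288,152). The red decoy sits between the cups at (285,220). In the side view the lens is near (340,184).

Run:
```python
from h import *
np.set_printoptions(precision=4,suppress=True)
t=snap("top"); s=snap("side")
for nm,d in (("top",t),("side",s)):
    for col,lo,hi in (("blue",(105,130,50),(125,255,255)),("yel",(22,130,100),(35,255,255))):
        m,c=blobs(d,lo,hi,10)
        for x in c[:6]:
            (u,v),rad=cv2.minEnclosingCircle(x); 
            print(nm,col,round(u),round(v),round(rad,1),cv2.contourArea(x),"centroid",x.mean(0)[0], "w70",plane(d,u,v,.07) if nm=="top" else "")
a=cv2.resize(cv2.cvtColor(t["frame"][115:185,245:325],cv2.COLOR_RGB2BGR),None,fx=5,fy=5,interpolation=cv2.INTER_CUBIC)
b=cv2.resize(cv2.cvtColor(s["frame"][150:220,310:390],cv2.COLOR_RGB2BGR),None,fx=5,fy=5,interpolation=cv2.INTER_CUBIC)
c=cv2.resize(cv2.cvtColor(t["frame"][240:285,200:240],cv2.COLOR_RGB2BGR),(350,230)) 
e=cv2.resize(cv2.cvtColor(t["frame"][240:285,340:385],cv2.COLOR_RGB2BGR),(400,230)) 
o=np.zeros((590,800,3),np.uint8);o[:350,:400]=a;o[:350,400:]=b;o[355:585,:350]=c;o[355:585,400:800]=e
cv2.imwrite("pics/crop1.png",o)
```

```text
top blue 452 177 5.7 82.0 centroid [452.0714 177.    ] w70 [ 0.709  -0.5219  0.07  ]
top blue 441 155 5.4 75.5 centroid [440.7586 154.8621] w70 [ 0.7769 -0.49    0.07  ]
top blue 544 165 9.6 71.0 centroid [543.0278 165.3611] w70 [ 0.7484 -0.799   0.07  ]
top blue 217 259 5.4 23.0 centroid [217.2619 259.5238] w70 [0.4588 0.1713 0.07  ]
top blue 360 261 5.4 15.0 centroid [360.1071 260.6071] w70 [ 0.4579 -0.243   0.07  ]
top blue 217 258 10.3 10.5 centroid [221.8    256.3636] w70 [0.4607 0.1725 0.07  ]
top yel 295 227 3.7 19.5 centroid [294.8235 226.7647] w70 [ 0.5557 -0.0528  0.07  ]
top yel 356 250 3.9 18.0 centroid [355.5556 249.9444] w70 [ 0.4889 -0.2311  0.07  ]
side blue 261 314 17.0 614.5 centroid [261.3103 313.2069] w70 
side blue 227 214 12.9 322.5 centroid [227.0746 213.2239] w70 
side blue 418 366 9.3 224.0 centroid [417.6  365.56] w70 
side blue 438 347 8.8 191.0 centroid [438.6739 346.5217] w70 
side yel 280 251 5.4 50.5 centroid [280.2222 250.3333] w70 
side yel 274 301 5.0 12.5 centroid [275.0526 300.4737] w70
```

View pics/crop1.png

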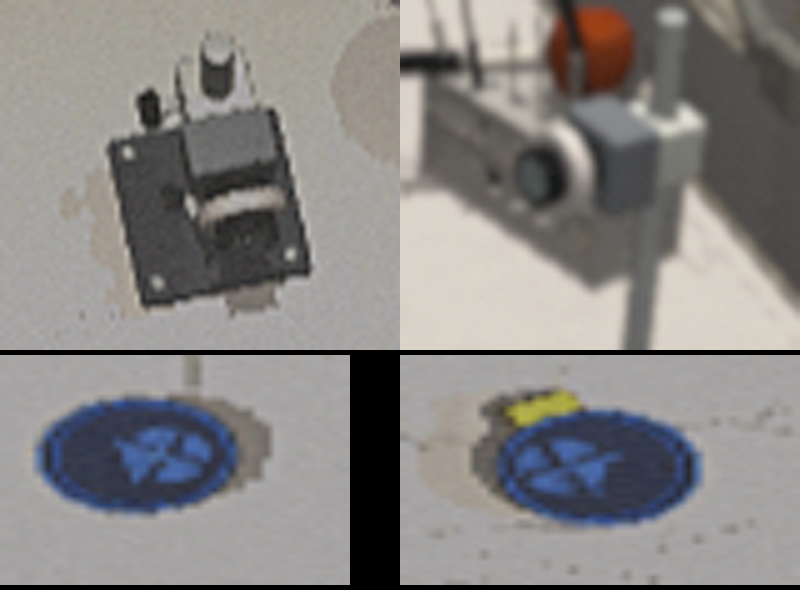

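The crop shows the lens front in the side view at about (337.6,185). In the top view it shows the base plate corners, the post top at about (289,124), and rim ellipses with clear edges.

```bash
cat >> h.py <<'E'
def cups(d,z=.07,amin=100):
    "blue rims seen from above: ellipse centre cast on the rim plane"
    hsv=cv2.cvtColor(d["frame"],cv2.COLOR_RGB2HSV); m=cv2.inRange(hsv,(100,70,25),(130,255,255))
    m=cv2.morphologyEx(m,cv2.MORPH_CLOSE,np.ones((5,5),np.uint8))
    c,_=cv2.findContours(m,cv2.RETR_EXTERNAL,cv2.CHAIN_APPROX_NONE); out=[]
    for x in c:
        if cv2.contourArea(x)>amin:
            e=cv2.fitEllipse(cv2.convexHull(x)); out.append((e,plane(d,*e[0],z)))
    return out
E
python3 - <<'E'
from h import *
np.set_printoptions(precision=4,suppress=True)
t=snap("top"); s=snap("side")
for e,p in cups(t):
    print("cup",e,p, "diam", e[1][1]/t["fx"]*1.14)
tg=plane(t,355.6,249.9,.066); print("tag",tg)
C=[(110,143),(270,105),(310,270),(148,305)]
W=np.array([plane(t,245+u/5,115+v/5,.014) for u,v in C]); print(W,W.mean(0))
ed=[W[1]-W[2],W[0]-W[3]]; print("len",[np.linalg.norm(x) for x in ed],"yaw",[np.arctan2(x[1],x[0]) for x in ed], [np.arctan2(-x[0],x[1]) for x in (W[0]-W[1],W[3]-W[2])])
pt=plane(t,245+220/5,115+45/5,.304); print("post top",pt)
pt2=tri(ray(s,310+(673-400)/5,150+15/5),ray(t,245+220/5,115+45/5)); print("post tri",pt2)
yaw=np.mean([np.arctan2(x[1],x[0]) for x in ed])
a=np.array([np.cos(yaw),np.sin(yaw),0]); n=np.array([-a[1],a[0],0])
for base in (W.mean(0),pt):
    p,k=ray(s,337.6,185); L=p+k*((base-p)@n)/(k@n); print("lens on plane",L,"dist before base",(base-L)@a)
    Lh=base-.08*a; print("predicted lens xy",Lh)
ring=ray(t,245+240/5,115+190/5); print(tri(ring,ray(s,310+(572-400)/5,150+128/5)))
for nm,u,v in(("dish",274,277),("white",199,182),("drop",353,187),("red",285,220)): print(nm,plane(t,u,v,.07))
E
```

```text
cup ((361.9428405761719, 261.6600646972656), (22.009201049804688, 22.765899658203125), 102.14353942871094) [ 0.456  -0.2486  0.07  ] diam 0.06727239831953222
cup ((215.13597106933594, 259.1817626953125), (21.986635208129883, 22.647010803222656), 64.33039093017578) [0.4587 0.1779 0.07  ] diam 0.06692108611452048
cup ((544.1074829101562, 165.21910095214844), (17.39760398864746, 18.516151428222656), 104.70359802246094) [ 0.7477 -0.7978  0.07  ] diam 0.05471454820259385
tag [ 0.4899 -0.2314  0.066 ]
[[ 0.8227  0.0345  0.014 ]
 [ 0.8486 -0.0666  0.014 ]
 [ 0.7419 -0.0922  0.014 ]
 [ 0.7185  0.0092  0.014 ]] [ 0.783  -0.0288  0.014 ]
len [np.float64(0.10966585777654503), np.float64(0.10724725610045795)] yaw [np.float64(0.2356358013278912), np.float64(0.2386518309927095)] [np.float64(0.2500506704794638), np.float64(0.22685628431367164)]
post top [ 0.785  -0.0295  0.304 ]
post tri [ 0.7862 -0.0297  0.3017]
lens on plane [ 0.7122 -0.0459  0.2288] dist before base 0.07276136364747841
predicted lens xy [ 0.7052 -0.0476  0.014 ]
lens on plane [ 0.7116 -0.0473  0.2297] dist before base 0.0755335108310636
predicted lens xy [ 0.7073 -0.0483  0.304 ]
[ 0.7294 -0.0415  0.251 ]
dish [0.4094 0.0062 0.07  ]
white [0.6862 0.2331 0.07  ]
drop [ 0.6758 -0.2254  0.07  ]
red [ 0.5752 -0.0241  0.07  ]
```

Everything agrees with the given sizes: rims about 67 mm, plate about 109 mm, post top 0.302.

| Point | Position | Yaw |
|---|---|---|
| Lens | ≈ (0.707, -0.048, 0.229) | 0.238 |
| Plain cup | ≈ (0.459, 0.178) | – |
| Tagged cup | ≈ (0.456, -0.249) | tag ≈ 0.47 |

I'll turn the tool square to the world axes (x=-X, y=+Y, z=-Z) and move above the plain cup.

apply_moves(deltas=[[0, 0, 0, 0, 0, -0.24], [0, 0, 0, 0, 0, -0.236], [-0.106, -0.135, 0, 0, 0, 0], [-0.106, -0.135, 0, 0, 0, 0], [-0.106, -0.135, 0, 0, 0, 0]], jaw=0)

```text
time: 0.98
tool_pos: [0.2375, 0.4604, 0.207]
eef_rot: [-0.0, 1.0, 0.0, 0.0]
force: [0.4, 0.9, 0.8]
opening: 1.002
gripper_force: 0.0
```

apply_moves(deltas=[[-0.106, -0.135, 0, 0, 0, 0], [-0.106, -0.135, 0, 0, 0, 0], [-0.106, -0.135, 0, 0, 0, 0], [-0.106, -0.135, 0, 0, 0, 0], [-0.106, -0.135, 0, 0, 0, 0]])

```text
time: 1.6
tool_pos: [0.3966, 0.2578, 0.2072]
eef_rot: [-0.0, 1.0, 0.0, 0.0]
force: [0.7, 0.5, 0.2]
opening: 1.001
gripper_force: 0.0
```

apply_moves(deltas=[[-0.106, -0.135, 0, 0, 0, 0], [-0.106, -0.135, 0, 0, 0, 0], [0, 0, 0, 0, 0, 0]])

```text
time: 1.98
tool_pos: [0.4608, 0.1756, 0.2066]
eef_rot: [0.002, 1.0, -0.0, -0.0]
force: [0.2, 0.1, 1.2]
opening: 0.996
gripper_force: 0.0
```

Run:
```python
from h import *
np.set_printoptions(precision=4,suppress=True)
s=r.get_state();print(s["time"],s["tool_pos"],R.from_quat(s["eef_rot"]).as_matrix(),s["force"])
w=snap("wrist","w1.png")
for e,p in cups(w,amin=1000): print(e,p)
for e,p in cups(snap("top")): print("top",e,p)
```

```text
1.975 [0.4608 0.1756 0.2066] [[-1.      0.0049 -0.0004]
 [ 0.0049  1.     -0.0008]
 [ 0.0004 -0.0008 -1.    ]] [0.1894 0.1424 1.2055]
((285.997314453125, 193.39773559570312), (67.44188690185547, 68.18236541748047), 98.57816314697266) [0.4568 0.1772 0.07  ]
top ((361.9428405761719, 261.6600646972656), (22.009201049804688, 22.765899658203125), 102.14353942871094) [ 0.456  -0.2486  0.07  ]
top ((544.1929931640625, 165.1967315673828), (17.429807662963867, 18.573970794677734), 100.96609497070312) [ 0.7478 -0.798   0.07  ]
```

View pics/w1.png

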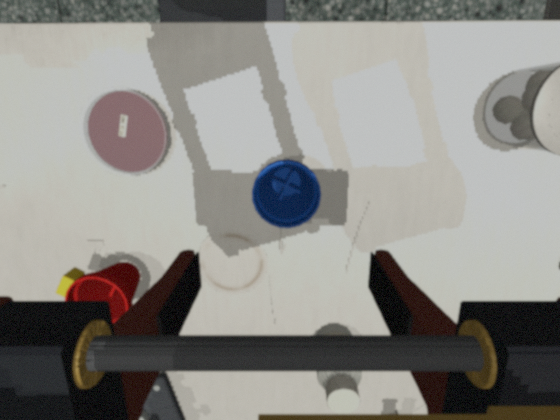

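The wrist view shows the plain cup at (286,193), which gives (0.457, 0.177). That agrees with the top view, and the area round it is clear. Next I'll go down with the grasp point on the rim band and close.

apply_moves(deltas=[[0.01, 0.004, 0.13, 0, 0, 0], [0, 0, 0.14, 0, 0, 0], [0, 0, 0.13, 0, 0, 0], [0, 0, 0.085, 0, 0, 0], [0, 0, 0, 0, 0, 0]])

```text
time: 2.7
tool_pos: [0.4542, 0.1802, 0.0595]
eef_rot: [-0.001, 1.0, -0.001, -0.002]
force: [0.3, -1.0, 0.1]
opening: 0.999
gripper_force: 0.0
```

apply_moves(deltas=[[0, 0, 0, 0, 0, 0], [0, 0, 0, 0, 0, 0], [0, 0, 0, 0, 0, 0], [0, 0, 0, 0, 0, 0], [0, 0, 0, 0, 0, 0]], jaw=0.5)

```text
time: 3.32
tool_pos: [0.4565, 0.1793, 0.0617]
eef_rot: [-0.0, 1.0, 0.0, 0.0]
force: [-0.2, -0.3, 0.6]
opening: 0.511
gripper_force: 0.0
```

Run:
```python
from h import *
np.set_printoptions(precision=4,suppress=True)
s=r.get_state();print(s["time"],s["tool_pos"],s["opening"],s["gripper_force"])
w=snap("wrist"); d=snap("side")
o=np.zeros((420,800,3),np.uint8);o[:,:480]=cv2.resize(w["frame"],(480,420));o[:320,480:800]=cv2.resize(d["frame"][150:270,160:280],(320,320),interpolation=cv2.INTER_CUBIC)
cv2.imwrite("pics/g1.png",o[:,:,::-1])
```

```text
3.325 [0.4565 0.1793 0.0617] 0.5113209254003276 0.0
```

View pics/g1.png

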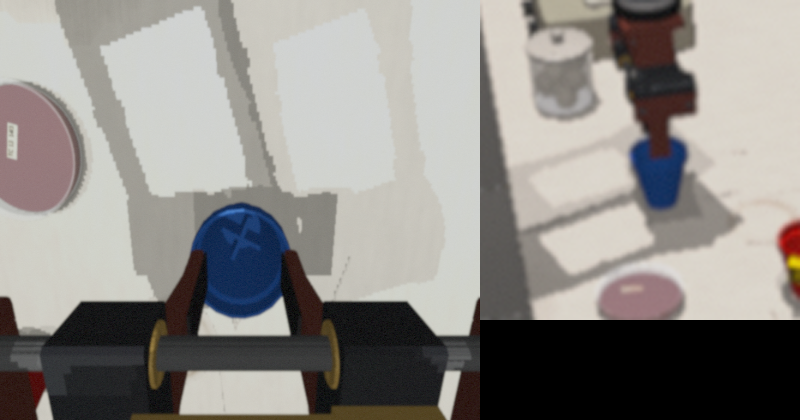

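The fingers straddle the rim at about x=200 and 292 in the crop, and the opening scale may not be linear. I'll close further and watch the force.

apply_moves(deltas=[[0, 0, 0, 0, 0, 0], [0, 0, 0, 0, 0, 0], [0, 0, 0, 0, 0, 0]], jaw=1)

```text
time: 3.8
tool_pos: [0.4564, 0.1794, 0.0615]
eef_rot: [-0.0, 1.0, -0.0, -0.0]
force: [-0.1, 0.4, 0.8]
opening: 0.195
gripper_force: 0.0
```

Run:
```python
from h import *
np.set_printoptions(precision=4,suppress=True)
s=r.get_state();print(s["time"],s["tool_pos"],s["opening"],s["gripper_force"])
w=snap("wrist"); d=snap("side")
R0=R.from_quat(s["eef_rot"]).as_matrix()
for y in (-.033,0,.033): print(proj(w,s["tool_pos"]+R0@[0,y,.014]))
for e,p in cups(w,amin=1000): print(e,p)
o=np.zeros((420,800,3),np.uint8);o[:,:480]=cv2.resize(w["frame"],(480,420));o[:320,480:800]=cv2.resize(d["frame"][150:270,160:280],(320,320),interpolation=cv2.INTER_CUBIC)
cv2.imwrite("pics/g2.png",o[:,:,::-1])
```

```text
3.8 [0.4564 0.1794 0.0615] 0.1949574176746009 0.0
[229.3003 247.0252]
[284.1702 247.0147]
[339.0376 247.0042]
((279.98822021484375, 261.0894775390625), (114.42293548583984, 118.70018768310547), 84.91065216064453) [0.4553 0.1771 0.07  ]
```

View pics/g2.png

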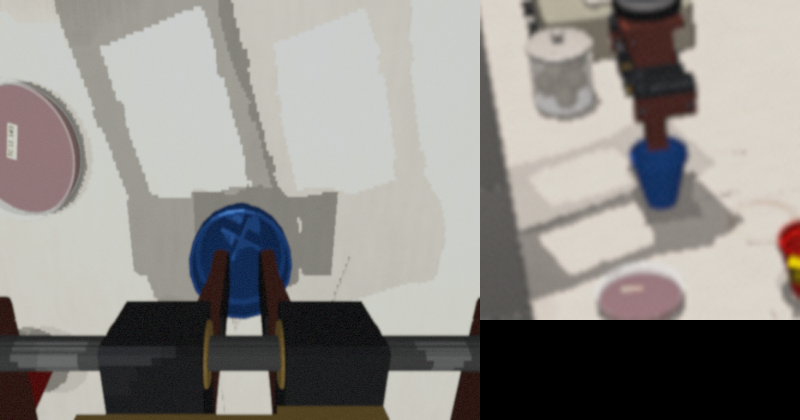

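Run:
```python
from h import *
np.set_printoptions(precision=4,suppress=True)
s=r.get_state(); w=snap("wrist"); d=snap("side")
R0=R.from_quat(s["eef_rot"]).as_matrix()
for x in (-.01,0,.01):
  print(x,[proj(w,s["tool_pos"]+R0@[x,-.01,z]).round(0) for z in (.014,.004,-.006,-.016,-.026)])
for z in (.0475,.06,.07,.08): print("side",z,proj(d,[.4564,.1794,z]).round(1))
print("side rim near", proj(d,[.457,.178-.033,.07]), "foot",proj(d,[.457,.178,0]))
c=d["frame"][185:250,200:255]; b=w["frame"][190:330,190:370]
o=np.zeros((600,800,3),np.uint8); c=cv2.resize(c,(330,390),interpolation=cv2.INTER_CUBIC); b=cv2.resize(b,(450,350),interpolation=cv2.INTER_CUBIC)
o[:390,:330]=c;o[:350,340:790]=b
cv2.imwrite("pics/g3.png",o[:400,:,::-1])
```

```text
-0.01 [array([268., 262.]), array([267., 270.]), array([266., 278.]), array([265., 286.]), array([264., 296.])]
0 [array([268., 247.]), array([267., 254.]), array([266., 261.]), array([265., 269.]), array([264., 278.])]
0.01 [array([267., 231.]), array([266., 237.]), array([266., 244.]), array([265., 251.]), array([263., 259.])]
side 0.0475 [225.8 211.7]
side 0.06 [225.6 208.2]
side 0.07 [225.4 205.4]
side 0.08 [225.2 202.6]
side rim near [227.8598 211.5835] foot [226.9975 224.8221]
```

View pics/g3.png

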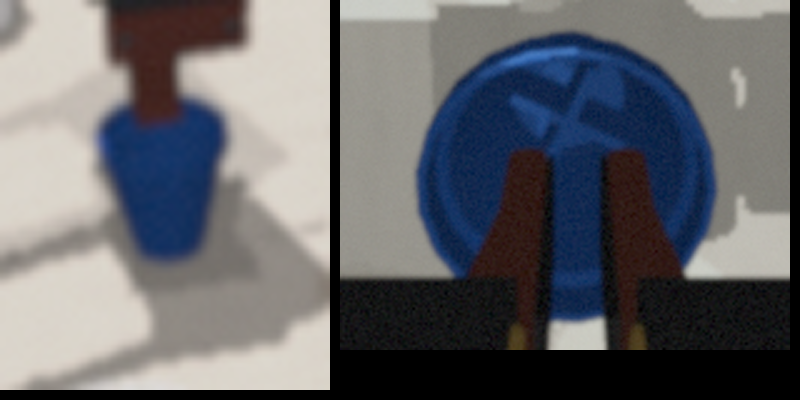

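The wrist and side views both put the fingertips at about z=0.073, roughly 14 mm behind the reported TCP. The text says 14 mm ahead of it, so the fingers closed above the rim. Moving 28 mm deeper is safe under either reading, so I'll lift, open, go deeper and close again.

apply_moves(deltas=[[0, 0, -0.1, 0, 0, 0], [0, 0, 0, 0, 0, 0], [0, 0, 0, 0, 0, 0], [0, 0, 0, 0, 0, 0], [0, 0, 0, 0, 0, 0]], jaw=0)

```text
time: 4.62
tool_pos: [0.456, 0.1793, 0.0906]
eef_rot: [-0.0, 1.0, -0.0, -0.001]
force: [-0.1, -1.1, 0.4]
opening: 0.551
gripper_force: 0.0
```

apply_moves(deltas=[[0, -0.003, 0, 0, 0, 0], [0, 0, 0, 0, 0, 0], [0, 0, 0, 0, 0, 0]])

```text
time: 5.0
tool_pos: [0.4564, 0.1785, 0.0915]
eef_rot: [-0.0, 1.0, 0.0, 0.0]
force: [0.1, 0.8, 0.1]
opening: 0.895
gripper_force: 0.0
```

apply_moves(deltas=[[0, 0, 0.06, 0, 0, 0], [0, 0, 0.05, 0, 0, 0], [0, 0, 0.05, 0, 0, 0], [0, 0, 0.03, 0, 0, 0], [0, 0, 0, 0, 0, 0]])

```text
time: 5.62
tool_pos: [0.4558, 0.1783, 0.0334]
eef_rot: [-0.0, 1.0, -0.0, -0.001]
force: [0.0, 0.7, 0.4]
opening: 1.001
gripper_force: 0.0
```

apply_moves(deltas=[[0, 0, 0, 0, 0, 0], [0, 0, 0, 0, 0, 0], [0, 0, 0, 0, 0, 0], [0, 0, 0, 0, 0, 0], [0, 0, 0, 0, 0, 0]], jaw=1)

```text
time: 6.25
tool_pos: [0.4568, 0.1785, 0.0352]
eef_rot: [-0.0, 1.0, 0.0, 0.001]
force: [-0.8, -0.9, 2.7]
opening: 0.746
gripper_force: 30.0
```

The opening is 0.746, or 65.6 mm, at 30 N, so the grip is on the rim band. I'll lift and carry the cup over to the tagged cup.

apply_moves(deltas=[[0, 0, -0.05, 0, 0, 0], [0, 0, -0.1, 0, 0, 0], [0, 0, -0.12, 0, 0, 0], [0, 0, -0.1, 0, 0, 0], [0, -0.05, -0.03, 0, 0, 0]])

```text
time: 6.88
tool_pos: [0.4571, 0.1638, 0.1572]
eef_rot: [-0.001, 1.0, 0.001, 0.002]
force: [-0.3, -0.2, -0.6]
opening: 0.75
gripper_force: 30.0
```

apply_moves(deltas=[[0, -0.1, 0, 0, 0, 0], [0, -0.14, 0, 0, 0, 0], [0, -0.15, 0, 0, 0, 0], [0, -0.15, 0, 0, 0, 0], [0, -0.15, 0, 0, 0, 0]])

```text
time: 7.5
tool_pos: [0.4554, -0.0456, 0.1535]
eef_rot: [0.0, 1.0, 0.0, -0.001]
force: [-0.0, -0.1, -0.7]
opening: 0.749
gripper_force: 30.0
```

apply_moves(deltas=[[0, -0.15, 0, 0, 0, 0], [0, -0.15, 0, 0, 0, 0], [0, -0.13, 0, 0, 0, 0], [0, -0.08, 0, 0, 0, 0], [0, 0, 0, 0, 0, 0]])

```text
time: 8.12
tool_pos: [0.4552, -0.1981, 0.1532]
eef_rot: [0.001, 1.0, 0.0, -0.001]
force: [-0.0, -0.0, -0.5]
opening: 0.748
gripper_force: 30.0
```

Run:
```python
from h import *
np.set_printoptions(precision=4,suppress=True)
s=r.get_state();print(s["time"],s["tool_pos"],s["eef_rot"],s["opening"],s["gripper_force"],s["joint_positions"])
w=snap("wrist"); t=snap("top"); d=snap("side")
for e,p in cups(w,z=s["tool_pos"][2]+.035,amin=1000): print("wrist",e,p)
for e,p in cups(t): print("top",e,p)
o=np.zeros((420,800,3),np.uint8);o[:,:480]=cv2.resize(w["frame"],(480,420));o[:320,480:800]=cv2.resize(d["frame"][230:350,200:320],(320,320),interpolation=cv2.INTER_CUBIC)
cv2.imwrite("pics/n1.png",o[:,:,::-1])
```

```text
8.125 [ 0.4552 -0.1981  0.1532] [ 0.0015  1.      0.0004 -0.0012] 0.7480059744858694 29.999715364756412 [-0.4788 -0.1906  1.5983 -0.0003  1.7365 -2.0467]
wrist ((264.13592529296875, 259.50927734375), (137.73655700683594, 204.56228637695312), 132.52291870117188) [ 0.4412 -0.2072  0.1882]
top ((544.1929931640625, 165.1967315673828), (17.429807662963867, 18.573970794677734), 100.96609497070312) [ 0.7478 -0.798   0.07  ]
```

View pics/n1.png

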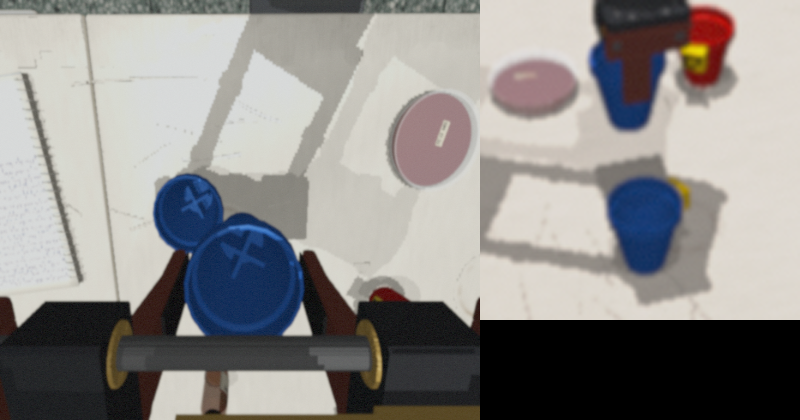

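The wrist view shows the tagged cup at about (219,213) full-scale, and the cup I'm holding hangs level at about (285,280). I'll fit the visible part of the tagged rim and check the held rim's offset.

Run:
```python
from h import *
np.set_printoptions(precision=4,suppress=True)
s=r.get_state(); w=snap("wrist")
print(s["tool_pos"])
hsv=cv2.cvtColor(w["frame"],cv2.COLOR_RGB2HSV); m=cv2.inRange(hsv,(100,70,25),(130,255,255))
m=cv2.morphologyEx(m,cv2.MORPH_CLOSE,np.ones((5,5),np.uint8))
c=max(cv2.findContours(m,cv2.RETR_EXTERNAL,cv2.CHAIN_APPROX_NONE)[0],key=cv2.contourArea)[:,0]
q=c[((c[:,0]<212)&(c[:,1]<248))|((c[:,1]<200)&(c[:,0]<250))]
e=cv2.fitEllipse(q); print(e,len(q)); print("tagged",plane(w,*e[0],.07))
R0=R.from_quat(s["eef_rot"]).as_matrix()
a=np.linspace(0,2*np.pi,9)[:-1]
for dx in (0,): print([proj(w,s["tool_pos"]+R0@[dx+.033*np.cos(k),.033*np.sin(k),-.035]).round(0) for k in a])
h=c[(c[:,1]>215)&(c[:,0]>255)]; print("held right max col",h[:,0].max(),h[h[:,0].argmax()])
g=c[(c[:,1]>255)]; print("left min",g[g[:,0].argmin()])
for u in (270,285,300):
    col=w["frame"][200:250,u].astype(int); print(u,[tuple(x) for x in col[::3]])
```

```text
[ 0.4561 -0.196   0.154 ]
((217.29327392578125, 211.1693572998047), (77.15628051757812, 81.55313110351562), 105.37315368652344) 133
tagged [ 0.454  -0.2492  0.07  ]
[array([284., 220.]), array([337., 240.]), array([355., 287.]), array([332., 331.]), array([284., 347.]), array([236., 331.]), array([213., 287.]), array([232., 240.])]
held right max col 356 [356 290]
left min [208 287]
270 [(np.int64(137), np.int64(136), np.int64(127)), (np.int64(140), np.int64(138), np.int64(130)), (np.int64(137), np.int64(133), np.int64(127)), (np.int64(132), np.int64(128), np.int64(120)), (np.int64(137), np.int64(135), np.int64(128)), (np.int64(81), np.int64(85), np.int64(97)), (np.int64(22), np.int64(42), np.int64(82)), (np.int64(21), np.int64(46), np.int64(86)), (np.int64(15), np.int64(44), np.int64(92)), (np.int64(72), np.int64(123), np.int64(193)), (np.int64(53), np.int64(102), np.int64(175)), (np.int64(23), np.int64(46), np.int64(90)), (np.int64(19), np.int64(41), np.int64(79)), (np.int64(16), np.int64(39), np.int64(80)), (np.int64(18), np.int64(40), np.int64(79)), (np.int64(17), np.int64(45), n
[... 910 characters left out ...]
4), np.int64(125)), (np.int64(135), np.int64(132), np.int64(126)), (np.int64(136), np.int64(134), np.int64(127)), (np.int64(136), np.int64(134), np.int64(125)), (np.int64(134), np.int64(132), np.int64(126)), (np.int64(86), np.int64(88), np.int64(96)), (np.int64(10), np.int64(41), np.int64(81)), (np.int64(19), np.int64(44), np.int64(87)), (np.int64(59), np.int64(112), np.int64(179)), (np.int64(54), np.int64(111), np.int64(187)), (np.int64(35), np.int64(71), np.int64(127)), (np.int64(37), np.int64(71), np.int64(123)), (np.int64(26), np.int64(65), np.int64(118)), (np.int64(30), np.int64(65), np.int64(122)), (np.int64(29), np.int64(57), np.int64(104)), (np.int64(21), np.int64(42), np.int64(81))]
```

The held cup sits about 1.8 mm ahead of the tool in +X, and the tagged axis is at about (0.4558, -0.249). I'll line up and lower.

apply_moves(deltas=[[0.007, -0.088, 0, 0, 0, 0], [0, -0.088, 0, 0, 0, 0], [0, 0, 0, 0, 0, 0], [0, 0, 0, 0, 0, 0]])

```text
time: 8.82
tool_pos: [0.4545, -0.2482, 0.1545]
eef_rot: [-0.001, 1.0, 0.0, -0.0]
force: [-0.1, -0.3, -0.8]
opening: 0.749
gripper_force: 30.0
```

apply_moves(deltas=[[0, 0, 0.06, 0, 0, 0], [0, 0, 0.07, 0, 0, 0], [0, 0, 0.06, 0, 0, 0], [0, 0, 0.05, 0, 0, 0], [0, 0, 0, 0, 0, 0]])

```text
time: 9.45
tool_pos: [0.4535, -0.2488, 0.0805]
eef_rot: [-0.0, 1.0, 0.001, -0.001]
force: [-0.7, -0.1, -0.2]
opening: 0.746
gripper_force: 30.0
```

apply_moves(deltas=[[0, 0, 0.015, 0, 0, 0], [0, 0, 0.015, 0, 0, 0], [0, 0, 0.015, 0, 0, 0], [0, 0, 0.008, 0, 0, 0], [0, 0, 0, 0, 0, 0]])

```text
time: 10.07
tool_pos: [0.4543, -0.2493, 0.0664]
eef_rot: [-0.0, 1.0, 0.0, -0.0]
force: [0.0, 0.4, -0.5]
opening: 0.743
gripper_force: 30.0
```

apply_moves(deltas=[[0, 0, 0.007, 0, 0, 0], [0, 0, 0, 0, 0, 0], [0, 0, 0, 0, 0, 0]])

```text
time: 10.45
tool_pos: [0.4544, -0.2493, 0.0646]
eef_rot: [-0.0, 1.0, -0.0, 0.0]
force: [0.0, -0.2, -0.6]
opening: 0.748
gripper_force: 30.0
```

No contact so far. I'll lower in 1 mm steps.

apply_moves(deltas=[[0, 0, 0.004, 0, 0, 0], [0, 0, 0, 0, 0, 0], [0, 0, 0, 0, 0, 0]])

```text
time: 10.82
tool_pos: [0.4544, -0.2493, 0.0633]
eef_rot: [-0.0, 1.0, 0.0, -0.0]
force: [1.2, -0.2, -1.2]
opening: 0.75
gripper_force: 30.0
```

apply_moves(deltas=[[0, 0, 0.004, 0, 0, 0], [0, 0, 0, 0, 0, 0], [0, 0, 0, 0, 0, 0]])

```text
time: 11.2
tool_pos: [0.4548, -0.2494, 0.0629]
eef_rot: [-0.0, 1.0, -0.0, 0.001]
force: [-1.2, 1.7, 5.1]
opening: 0.748
gripper_force: 30.0
```

Contact comes at TCP z≈0.063, exactly the nested height. Releasing.

apply_moves(deltas=[[0, 0, -0.003, 0, 0, 0], [0, 0, 0, 0, 0, 0], [0, 0, 0, 0, 0, 0], [0, 0, 0, 0, 0, 0], [0, 0, 0, 0, 0, 0]], jaw=0)

```text
time: 11.82
tool_pos: [0.4544, -0.2493, 0.0629]
eef_rot: [-0.0, 1.0, 0.0, -0.0]
force: [0.0, 0.1, -0.4]
opening: 1.005
gripper_force: 0.0
```

apply_moves(deltas=[[0, 0, -0.1, 0, 0, 0], [0, 0, -0.15, 0, 0, 0], [0, 0, -0.15, 0, 0, 0], [0, 0, 0, 0, 0, 0], [0, 0, 0, 0, 0, 0]])

```text
time: 12.45
tool_pos: [0.4543, -0.2492, 0.1823]
eef_rot: [-0.0, 1.0, 0.0, -0.0]
force: [-0.1, 1.8, -0.1]
opening: 1.0
gripper_force: 0.0
```

Run:
```python
from h import *
np.set_printoptions(precision=4,suppress=True)
s=r.get_state();print(s["time"],s["tool_pos"],s["opening"])
w=snap("wrist"); d=snap("side"); t=snap("top")
for e,p in cups(w,z=.098,amin=1000): print("wrist",e,p)
m,c=blobs(w,(22,110,60),(36,255,255),20)
for x in c: mm=cv2.minAreaRect(x); print("yel",mm,plane(w,*mm[0],.066)); print(np.array([plane(w,*q,.066) for q in cv2.boxPoints(mm)]))
o=np.zeros((420,800,3),np.uint8);o[:,:480]=cv2.resize(w["frame"],(480,420));o[:320,480:800]=cv2.resize(d["frame"][250:350,210:310],(320,320),interpolation=cv2.INTER_CUBIC)
cv2.imwrite("pics/n2.png",o[:,:,::-1])
```

```text
12.45 [ 0.4543 -0.2492  0.1823] 1.0000673242472724
wrist ((282.65472412109375, 210.7776641845703), (79.96956634521484, 84.310791015625), 6.69465970993042) [ 0.4521 -0.2504  0.098 ]
yel ((479.3696594238281, 292.0856018066406), (32.06243896484375, 17.840190887451172), 3.5763344764709473) [ 0.543  -0.0613  0.066 ]
[[ 0.5516 -0.0759  0.066 ]
 [ 0.5324 -0.0778  0.066 ]
 [ 0.5345 -0.0469  0.066 ]
 [ 0.5538 -0.0445  0.066 ]]
```

View pics/n2.png

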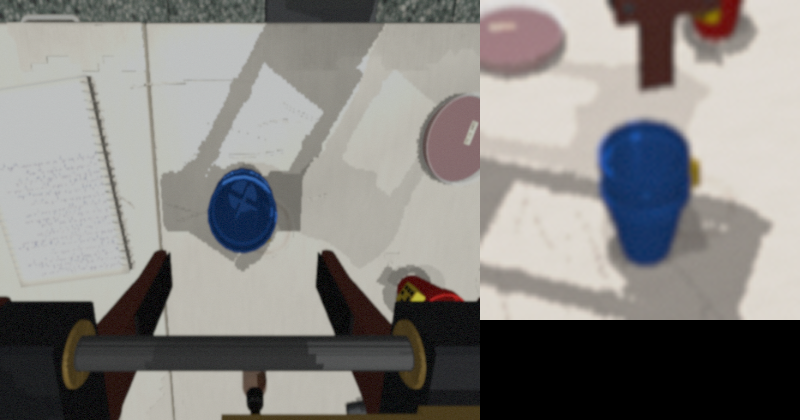

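The pair is nested: the plain cup's rim stands above the outer one, and the tag shows at the right in the side view. I'll step aside in +X for a good look at the tag's direction.

apply_moves(deltas=[[-0.1, 0, 0, 0, 0, 0], [-0.14, 0, 0, 0, 0, 0], [-0.1, 0, 0, 0, 0, 0], [0, 0, 0, 0, 0, 0], [0, 0, 0, 0, 0, 0]])

```text
time: 13.22
tool_pos: [0.5555, -0.2492, 0.1821]
eef_rot: [-0.0, 1.0, 0.0, -0.001]
force: [-1.3, -0.4, 0.9]
opening: 0.995
gripper_force: 0.0
```

Run:
```python
from h import *
np.set_printoptions(precision=4,suppress=True)
s=r.get_state();print(s["time"],s["tool_pos"],s["opening"])
w=snap("wrist","w3.png"); t=snap("top")
for n,d in (("w",w),("t",t)):
    for e,p in cups(d,z=.098): print(n,[np.round(x,1) for x in e],p)
    m,c=blobs(d,(20,90,50),(38,255,255),8)
    for x in c:
        mm=cv2.minAreaRect(x); B=np.array([plane(d,*q,.066) for q in cv2.boxPoints(mm)]); print(n,"yel",mm[0],mm[1],plane(d,*x.mean(0)[0],.066)); print(B[:,:2].ravel())
```

```text
13.225 [ 0.5555 -0.2492  0.1821] 0.9947935561344877
w [array([282.1,  78.8]), array([90.4, 96.6]), np.float64(2.9)] [ 0.455  -0.2506  0.098 ]
w yel (409.0, 412.5) (13.0, 300.0) [ 0.7949 -0.1098  0.066 ]
[ 0.7811 -0.2763  0.7814  0.0468  0.7992  0.0508  0.7989 -0.2766]
w yel (479.1198425292969, 353.793701171875) (70.1357421875, 32.40219497680664) [ 0.715  -0.0484  0.066 ]
[ 0.6774 -0.0783  0.6707 -0.0479  0.7541 -0.0202  0.7617 -0.0527]
w yel (89.65768432617188, 354.027587890625) (32.826141357421875, 70.60205841064453) [ 0.7137 -0.4481  0.066 ]
[ 0.7545 -0.4774  0.6705 -0.4503  0.677  -0.4195  0.7619 -0.4445]
w yel (497.0731201171875, 200.8345947265625) (26.399444580078125, 31.924907684326172) [ 0.5522 -0.0611  0.066 ]
[ 0.5574 -0.0777  0.5347 -0.0643  0.5492 -0.0433  0.5726 -0.0565]
w yel (303.4076843261719, 128.26153564453125) (12.904441833496094, 28.201499938964844) [ 0.4909 -0.2334  0.066 ]
[ 0.491  -0.246   0.4813 -0.225   0.4906 -0.2202  0.5006 -0.2413]
t [array([367.4, 263.4]), array([15. , 23.5]), np.float64(23.5)] [ 0.4517 -0.2581  0.098 ]
t [array([543.8, 165.2]), array([17.2, 19.8]), np.float64(95.5)] [ 0.741  -0.7776  0.098 ]
t yel (294.8970947265625, 226.8382110595703) (3.7729687690734863, 8.060433387756348) [ 0.5563 -0.054   0.066 ]
[ 0.5482 -0.0427  0.5687 -0.0548  0.5631 -0.0643  0.5426 -0.0522]
```

Tag yaw ≈ 0.44 (edge 0.43, centroid 0.42, earlier 0.47), so the cup has to turn by about -0.20 rad to face the lens. I'll go back above it and down, placing the fingertips on the tagged cup's rim band.

apply_moves(deltas=[[0.1, 0, 0, 0, 0, 0], [0.13, 0, 0, 0, 0, 0], [0.1, 0, 0, 0, 0, 0], [0, 0, 0, 0, 0, 0], [0, 0, 0, 0, 0, 0]])

```text
time: 13.95
tool_pos: [0.4575, -0.2494, 0.1835]
eef_rot: [0.0, 1.0, -0.0, 0.001]
force: [0.7, -0.4, 0.2]
opening: 1.002
gripper_force: 0.0
```

apply_moves(deltas=[[0, 0, 0.1, 0, 0, 0], [0, 0, 0.12, 0, 0, 0], [0, 0, 0.1, 0, 0, 0], [0, 0, 0.06, 0, 0, 0], [0, 0, 0, 0, 0, 0]])

```text
time: 14.58
tool_pos: [0.4571, -0.2488, 0.0676]
eef_rot: [-0.0, 1.0, 0.001, -0.001]
force: [-0.1, -0.2, 0.7]
opening: 0.998
gripper_force: 0.0
```

apply_moves(deltas=[[0, 0, 0.03, 0, 0, 0], [0, 0, 0.03, 0, 0, 0], [0, 0, 0.03, 0, 0, 0], [0, 0, 0.017, 0, 0, 0], [0, 0, 0, 0, 0, 0]])

```text
time: 15.2
tool_pos: [0.4571, -0.2492, 0.0364]
eef_rot: [-0.0, 1.0, 0.0, -0.0]
force: [-0.3, -0.5, 0.1]
opening: 0.998
gripper_force: 0.0
```

apply_moves(deltas=[[0, 0, 0, 0, 0, 0], [0, 0, 0, 0, 0, 0], [0, 0, 0, 0, 0, 0], [0, 0, 0, 0, 0, 0], [0, 0, 0, 0, 0, 0]], jaw=1)

```text
time: 15.82
tool_pos: [0.4576, -0.2495, 0.0373]
eef_rot: [-0.0, 1.0, -0.0, 0.0]
force: [0.3, -1.5, 1.6]
opening: 0.752
gripper_force: 30.0
```

The grip is at 66.2 mm and 30 N. Lifting.

apply_moves(deltas=[[0, 0, -0.03, 0, 0, 0], [0, 0, -0.05, 0, 0, 0], [0, 0, -0.06, 0, 0, 0], [0, 0, -0.04, 0, 0, 0], [0, 0, 0, 0, 0, 0]])

```text
time: 16.45
tool_pos: [0.4582, -0.2498, 0.0928]
eef_rot: [-0.0, 1.0, -0.001, 0.001]
force: [0.4, -0.4, -2.9]
opening: 0.752
gripper_force: 30.0
```

apply_moves(deltas=[[0, 0, -0.06, 0, 0, 0], [0, 0, -0.1, 0, 0, 0], [0, 0, -0.12, 0, 0, 0], [0, 0, -0.08, 0, 0, 0], [0, 0, -0.04, 0, 0, 0]])

```text
time: 17.08
tool_pos: [0.4577, -0.2495, 0.2131]
eef_rot: [-0.0, 1.0, -0.001, 0.001]
force: [-0.4, -0.0, -1.9]
opening: 0.75
gripper_force: 30.0
```

Run:
```python
from h import *
np.set_printoptions(precision=4,suppress=True)
s=r.get_state();print(s["time"],s["tool_pos"],s["opening"],s["gripper_force"],s["force"])
w=snap("wrist"); d=snap("side"); t=snap("top")
for e,p in cups(w,z=s["tool_pos"][2]+.061,amin=1000): print("wrist",e,p)
o=np.zeros((420,800,3),np.uint8);o[:,:400]=cv2.resize(w["frame"],(400,420));o[:400,400:800]=cv2.resize(d["frame"][190:310,210:330],(400,400),interpolation=cv2.INTER_CUBIC)
cv2.imwrite("pics/n3.png",o[:,:,::-1])
m,c=blobs(d,(20,90,50),(38,255,255),8)
for x in c: print("side yel",x.mean(0)[0])
b,c=blobs(d,(100,70,25),(130,255,255),100)
for x in c: print("side blue",cv2.boundingRect(x))
q=s["tool_pos"]-[.0018,0,.0373]
print("expected tag",proj(d,q+[.044*np.cos(.44),.044*np.sin(.44),.055]),"rim top c",proj(d,q+[0,0,.098]),"foot",proj(d,q))
```

```text
17.075 [ 0.4577 -0.2495  0.2131] 0.7496465098842018 29.999792899270687 [-0.3725 -0.0323 -1.8658]
wrist ((283.7535705566406, 302.4987487792969), (165.6023712158203, 183.66502380371094), 10.379087448120117) [ 0.4497 -0.2496  0.2741]
side yel [279.2927 248.7561]
side blue (244, 229, 26, 45)
side blue (409, 357, 19, 19)
side blue (431, 338, 17, 18)
expected tag [275.4595 240.9334] rim top c [259.1819 232.7779] foot [260.0366 269.4476]
```

Both cups came up: the measured weight rose and the side silhouette matches. Now moving in front of the lens, then turning.

apply_moves(deltas=[[-0.04, 0.06, 0, 0, 0, 0], [-0.08, 0.12, 0, 0, 0, 0], [-0.09, 0.136, 0, 0, 0, 0], [-0.08, 0.12, 0, 0, 0, 0], [-0.05, 0.075, 0, 0, 0, 0]])

```text
time: 17.85
tool_pos: [0.5596, -0.094, 0.2088]
eef_rot: [-0.001, 1.0, 0.0, -0.002]
force: [-0.4, -0.8, -0.5]
opening: 0.748
gripper_force: 30.0
```

apply_moves(deltas=[[-0.03, 0.047, 0, 0, 0, 0], [0, 0, 0, 0, 0, 0.1], [0, 0, 0, 0, 0, 0.15], [0, 0, 0, 0, 0, 0.15], [0, 0, 0, 0, 0, 0]])

```text
time: 18.48
tool_pos: [0.568, -0.0823, 0.2101]
eef_rot: [0.1, 0.995, -0.0, -0.001]
force: [0.2, 0.3, -2.0]
opening: 0.752
gripper_force: 30.0
```

Run:
```python
from h import *
np.set_printoptions(precision=4,suppress=True)
s=r.get_state();print(s["time"],s["tool_pos"],R.from_quat(s["eef_rot"]).as_matrix()[:2,0],s["opening"],s["gripper_force"],s["force"])
w=snap("wrist"); d=snap("side"); t=snap("top")
m,c=blobs(d,(20,90,50),(38,255,255),6)
a=np.array([.972,.236,0])
q=s["tool_pos"]-[.0018,0,.0373]
for n,g in (("side",d),("top",t)):
    for x in blobs(g,(20,90,50),(38,255,255),4)[1]: print(n,"yel",x.mean(0)[0],cv2.boundingRect(x))
    print(n,"exp tag",proj(g,q+.044*a+[0,0,.055]),"lens",proj(g,[.7075,-.048,.229]))
o=np.zeros((560,800,3),np.uint8);o[:400,:400]=cv2.resize(t["frame"][110:260,220:370],(400,400),interpolation=cv2.INTER_CUBIC);o[:400,400:800]=cv2.resize(d["frame"][140:290,240:390],(400,400),interpolation=cv2.INTER_CUBIC)
cv2.imwrite("pics/f1.png",o[:400,:,::-1])
```

```text
18.475 [ 0.568  -0.0823  0.2101] [-0.9801  0.1985] 0.7521173774748031 30.000181845334737 [ 0.2269  0.2829 -1.9855]
side yel [280.0333 251.1667] (276, 247, 9, 10)
side yel [302.4286 197.7619] (301, 193, 4, 10)
side exp tag [302.332  196.4265] lens [336.1829 185.6093]
top yel [294.8824 226.7059] (292, 223, 6, 8)
top exp tag [304.4957 201.1131] lens [295.3546 163.0771]
```

View pics/f1.png

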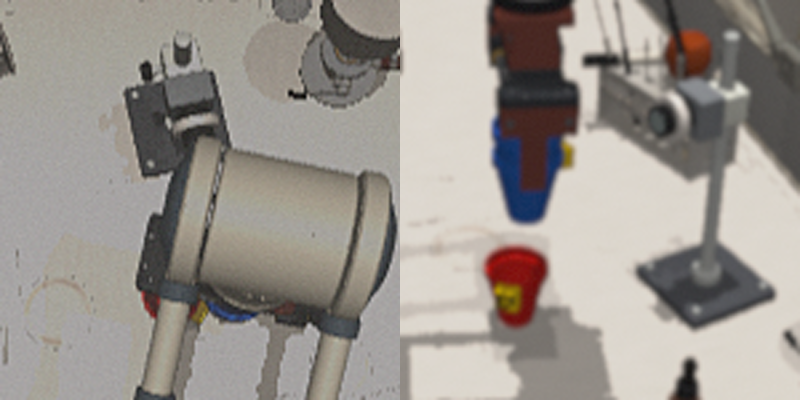

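The pair hangs upright in front of the lens. In the side view the tag is at (302.4,197.8) against an expected (302.3,196.4), perhaps 4 mm low but well within tolerance. It sits about 101 mm before the lens with no sideways offset. I'll raise it 3 mm and let it settle.

apply_moves(deltas=[[0, 0, -0.01, 0, 0, 0], [0, 0, 0, 0, 0, 0], [0, 0, 0, 0, 0, 0], [0, 0, 0, 0, 0, 0], [0, 0, 0, 0, 0, 0]])

```text
time: 19.25
tool_pos: [0.5684, -0.0819, 0.2139]
eef_rot: [0.1, 0.995, 0.0, -0.0]
force: [0.5, -0.6, -2.2]
opening: 0.747
gripper_force: 30.0
```

apply_moves(deltas=[[0, 0, 0, 0, 0, 0], [0, 0, 0, 0, 0, 0], [0, 0, 0, 0, 0, 0], [0, 0, 0, 0, 0, 0], [0, 0, 0, 0, 0, 0]])

```text
time: 19.88
tool_pos: [0.5684, -0.0819, 0.214]
eef_rot: [0.1, 0.995, -0.0, 0.0]
force: [0.5, -0.3, -1.7]
opening: 0.752
gripper_force: 30.0
```

Run:
```python
from h import *
s=r.get_state();print(s["time"],s["tool_pos"],s["qvel"].round(4),s["gripper_force"])
for x in blobs(snap("side"),(20,90,50),(38,255,255),6)[1]: print(x.mean(0)[0])
print(r.close_job())
```

```text
19.875 [ 0.56838    -0.08188755  0.21396147] [ 0.0006  0.0001 -0.001  -0.0002  0.002   0.001 ] 29.999720063915447
[279.96666667 251.1       ]
[302.47368421 196.26315789]
the job is handed in; nothing more can be done
None
```

I nested the plain cup in the tagged cup, picked the pair up by the tagged cup and handed in at about 20 s while still holding it, with the tag measured about 100 mm in front of the lens and facing it; no verdict came back.

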